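# Clear the wax stubs and hold the sprung tongs at the marked gap

## Robot

A 7-joint arm with a two-finger parallel gripper is mounted at the origin on the work surface. World frame = base frame: x ahead of the robot, y to its left, z up, the work surface at z = 0. Lengths are in m, angles in rad, forces in N, time in s.
With the tool pointing down it reaches from about 0.4 to 0.875 m from the base axis. Payload 19.3 kg.
Tool frame: the origin (TCP) lies midway between the tips of the shut fingers; the grasp point (between the pads) lies 19 mm behind it; z points along the fingers, y is the line along which they close (so a half turn about z gives the same grasp; the last joint's range is limited). The gripper opens to 85 mm and grips with 20 to 120 N. Pads are 22 mm wide; open, the fingers measure 114 mm over their backs; the gripper's body (76 mm by 85 mm) begins 54 mm behind the grasp point. The pads swing forward as they close: fully open they stand 13 mm farther back than shut.
Start: joints at [-1.173, 0.521, -0.036, 1.599, 0.021, 1.021, -0.113], TCP at [0.282, 0.558, 0.231] pointing down, gripper open.
Joint ranges: [-2.91, 2.91], [-0.3, 2.13], [-1.5, 1.42], [0.17, 2.43], [-1.26, 4.41], [0.16, 1.93], [-2.52, 2.52]. Speed limits (rad/s): [1.89, 1.89, 2.39, 2.39, 3.01, 3.01, 3.01].

## Interface

Orientations are given as [roll, pitch, yaw] about the fixed x, y, z axes, in that order (R = Rz(yaw) Ry(pitch) Rx(roll)).
In Python, from workcell import * gives the robot as it stands.
- The arm moves only by the shell command python3 -m creep 'ROWS' [FORCE]. ROWS is JSON, a list that holds one entry, the list of rows, each a list of 7 numbers: the closure, from -1 (fully open) to 1 (shut), then the shift along the tool's x, y, z in m, then the turn, a rotation vector about the tool's x, y, z in degrees. A call has 1 to 10 rows; each row shifts and turns the commanded pose from where the row before left it, along the tool's axes as they then stand; what a row does not reach is not made up. A row lasts 1/10 s, in which the tool goes at most 50 mm and 8.59 degrees, less where a joint would pass 70% of its speed; a pose out of reach is approached as far as the arm can. A call is refused whole if a number of a shift passes 0.05 or a number of a turn 8.59, either way. A call with a gripper value outside its range is refused whole. The fingers move at their own pace and stop on an object; FORCE is the grip in N (left out, the last holds). Time passes only in rows, so rows that do not move let the fingers close. It gives the time, the measured TCP pose, the force, the opening and the grip force at its end, in the units of the state.
- observe(): the state, without advancing time (a new reading comes with each control period).
- grab_frame(name): name is "scene" or "top" or "wrist"; returns a dict with "image" (480x640x3 uint8, red, green, blue), "range_z" (480x640 float32, m along the optical axis (not along the pixel's ray), 0 where there is no reading), "fx", "fy", "cx", "cy" (pixels), "R" (3x3) and "t" (3): a world point X has camera coordinates R X + t; the wrist camera has in their place "T_tool_cam" (4x4, takes a point from camera to tool coordinates, whose origin is the TCP and whose axes are the flange's). Camera axes: x right, y down, z forward; pixel columns grow to the right and rows downward; lengths in m; the calibration is good to about 2 mm. A picture is of the moment at which its call begins: read the wrist's pose just before it.
- job_done(): hands the job in; it is judged then, once.
Trained networks look in a picture, given as the dict that the camera call returned (one of the last four; its "shot" number tells which), for a name from the list of things; names that differ only in an ending like _2 or _b are one class to them, and where a whole thing is asked for, a point or a joint stands for the part that bears it (a point fixed in the world has none). Each returns a list of dicts, best first, with "confidence" (0 to 1); they miss things now and then, are a little off and sometimes report something else, mostly with a low value. They report only what shows in the picture. A call takes as long as a camera call.
- find_in(picture, thing): "extent" ([centre column, centre row, width, height] in pixels, round what is visible of it).
- outline_of(picture, thing): "region" (480x640 bool, what is visible of it) and "extent" ([centre column, centre row, width, height] in pixels, round what is visible of it).
- tip_of(picture, thing): "position" ([column, row] in pixels: a listed point, or the origin of a listed thing).
The state is a dict: "clock": time; "qpos": joint angles; "qd": joint speeds; "joint_efforts": joint torques, N m; "position": TCP position; "tool_rot": TCP orientation; "force": force on the tool from outside, world axes, zero at the start; "moment": the same for the moment, N m; "grip_width": finger opening in m; "finger_force": force on a finger pad.
Only numpy, scipy, OpenCV 4.12 (cv2) and the standard library are available. Lean on these libraries where they do the work, as an engineer would, in place of code of your own. Each camera call takes 0.05 s, during which the arm holds its last target. There are 200 camera calls.

## Task

Clear the two dark wax stubs off the green cutting mat into the white bin. Then pick up the sprung tongs, carry them flat over the cleared mat, their wooden grips about 10 cm above its middle, and squeeze them until the pin on the moving tip lines up with the sliding marker block, ready for the next casting to be offered up between the tips. Finish while still holding the tongs there with that gap kept steady, and leave the jar, the figure and the spatula where they stand.

Things in the scene. Friction and masses are not known exactly. Their poses are not given: they have to be found in the camera images.
- mat: dark green cutting mat fixed to the bench, 200 (x) x 250 (y) x 3 mm thick; origin at the centre of its underside
- bin: open white plastic bin fixed to the bench, 170 (x) x 150 (y) x 70 mm high, walls and floor 5 mm; origin at the centre of its underside. It stands left or right of the mat, the tongs lie on the other side
- bar_stub: dark wax bar offcut lying on the mat, 50 (its x) x 20 (y) x 20 mm high, with a small nub on top (to 26 mm); 25 g; origin at the centre of its underside
- bar_stub_mid (a point): the middle of the bar offcut, 10 mm above its origin
- round_stub: dark wax round offcut standing on the mat, 32 mm across at the foot, 29 mm at the top, 28 mm high; 25 g; origin at the centre of its underside
- round_stub_mid (a point): the middle of the round offcut, 14 mm above its origin
- tongs: loose steel sprung tongs (big tweezers) lying flat, 200 mm long, about 140 g. x points to the tips, y to the fixed arm, z up; origin under the midpoint between the two dark wooden grips when open. Grips: pads on the arms' outer sides, 36 mm long, 30 mm high, 50 mm over both when open; squeeze along y, from above. Frame goes with the fixed arm: squeezing turns it by about half the jaw angle
- tongs_jaw (a joint): angle of the moving arm (at -y) about a round hinge 95 mm behind the origin, rad: 0 = sprung fully open (pins 64 mm apart), grows as squeezed, 0.33 = shut. Pin distance is about 64 mm - 176 mm x value; width over the grips about 50 mm - 96 mm x value. The spring takes about 5 N on the grips to start, 8 to 13 N at the marked gaps
- tongs_marker (a joint): position of the marker on the strip = the wanted pin-to-pin distance, m (0 = level with the fixed pin); stiff, stays where it is set if not touched
- marker_top (a point): centre of the top of the marker, a brass block 14 (x) x 8 (y) x 12 mm high on the strip, 30 mm above the tongs' underside; its axes are those of the tongs. The gap is right when the moving pin has the same y in this frame, i.e. stands straight ahead of the block
- fixed_pin (a point): top of the 5 mm pin, 30 mm high, at the fixed arm's tip, 175 mm ahead of the hinge. The arms are 4 mm steel, 22 mm high, 12 mm near the tips; a steel strip fixed to the fixed arm crosses over both arms 157 mm ahead of the hinge, its top 19 mm above the tongs' underside
- moving_pin (a point): top of the like pin at the moving arm's tip
- jar: bystander: amber glass jar with steel cap, 60 mm across, 90 mm high; origin at the centre of its underside
- figure: bystander: small dark wax figure on a round foot 66 mm across, 142 mm high; origin at the centre of its underside
- spatula: bystander: spatula 130 mm long lying beyond the mat, along its own x; origin at the centre of its underside

How it is judged:
By the outcome, as a careful person would: the job done as asked, in the order asked, and still so for the second after the job is handed in, while the arm keeps its last pose, push and grip.
It also fails if it takes over 61 s, if anything falls off the work surface, if the arm or the gripper's body presses on something with over 40 N, if the wrist force passes 120 N, or if a joint passes its speed limit or range.

## Working session

There is one attempt and no reset: what is moved stays moved. The work goes in short steps, Python scripts to look and compute and a shell command to move; the robot and the scene stay as the last step left them, time stands still between calls to the robot, and variables do not carry over. Pictures are saved under pics/ and viewed, at most 10 in all, crops included, and the job is handed in when it is done.

```bash
mkdir -p pics; ls; cat > h.py <<'E'
from workcell import *
import numpy as np, cv2
from scipy.spatial.transform import Rotation as Ro
def save(f,n): cv2.imwrite('pics/'+n+'.png',f['image'][:,:,::-1])
def world(f,u,v,st=None,z=None,d=None):
    u=np.asarray(u,float);v=np.asarray(v,float)
    ray=np.stack([(u-f['cx'])/f['fx'],(v-f['cy'])/f['fy'],np.ones_like(u)],-1)
    if 'R' in f: Rwc=f['R'].T; o=-Rwc@f['t']
    else:
        T=np.eye(4);T[:3,:3]=Ro.from_euler('xyz',st['tool_rot']).as_matrix();T[:3,3]=st['position'];T=T@f['T_tool_cam'];Rwc=T[:3,:3];o=T[:3,3]
    r=ray@Rwc.T
    if z is not None: d=(z-o[2])/r[...,2]
    return o+r*np.asarray(d)[...,None]
def rect(f,thing,st=None,zlo=0.005,zhi=.2):
    o=outline_of(f,thing)
    if not o: return None
    m=o[0]['region']; v,u=np.nonzero(m&(f['range_z']>0)); P=world(f,u,v,st,d=f['range_z'][v,u])
    zz=P[:,2]; k=(zz>zlo)&(zz<zhi); P=P[k]
    if len(P)<8: return o[0]['confidence'],len(P)
    r=cv2.minAreaRect((P[:,:2]*1000).astype(np.float32))
    return round(o[0]['confidence'],2),len(P),np.round(r[0],1),np.round(r[1],1),round(r[2],1),np.round(np.percentile(P[:,2],[5,50,95])*1000,1)
E
python3 - <<'E'
from h import *
st=observe(); print({k:np.round(v,3) for k,v in st.items()})
f=grab_frame('top'); g=grab_frame('scene')
save(f,'top0'); save(g,'scene0')
for n in ['mat','bin','bar_stub','round_stub','tongs','jar','figure','spatula','tongs_marker']:
    print(n,rect(f,n,zlo=-.01), [ (np.round(x['position']),round(x['confidence'],2)) for x in tip_of(f,n)[:1]] if n!='tongs_marker' else '')
for n in ['marker_top','fixed_pin','moving_pin']:
    t=tip_of(f,n)[:2]
    for x in t: print(n,x['confidence'],x['position'],world(f,*x['position'],z=.03))
E
```

```text
pics
{'clock': np.float64(0.0), 'qpos': array([-1.173,  0.522, -0.036,  1.6  ,  0.021,  1.021, -0.113]), 'qd': array([-0.   ,  0.   , -0.   , -0.002,  0.001,  0.   , -0.   ]), 'joint_efforts': array([ 2.0000e-03, -9.2709e+01,  1.9800e+00, -3.6993e+01,  1.8000e-02,
        8.0000e-03, -0.0000e+00]), 'position': array([0.282, 0.558, 0.231]), 'tool_rot': array([-3.14 ,  0.   ,  2.674]), 'force': array([ 0.495, -0.619,  0.41 ]), 'moment': array([ 0.015, -0.028, -0.   ]), 'finger_force': np.float64(0.0), 'grip_width': np.float64(0.085)}
mat (0.79, 9100, array([533.1, -30.8]), array([251.6, 204. ]), 84.6, array([-0.7,  2.7,  6.1])) [(array([331., 266.]), 0.86)]
bin (0.9, 6113, array([ 489.9, -315. ]), array([179.6, 184.8]), 79.8, array([ 1.7,  6.2, 69.5])) [(array([449., 288.]), 0.89)]
bar_stub (0.74, 212, array([565.9,  22.2]), array([25. , 50.1]), 24.7, array([ 2.9, 22.6, 30.1])) [(array([309., 256.]), 0.48)]
round_stub (0.72, 1015, array([504.9, 330.9]), array([ 81.9, 185.3]), 59.6, array([-1.1, 17.3, 30.3])) [(array([366., 281.]), 0.62)]
tongs (0.86, 705, array([494.2, 319.9]), array([ 71.6, 178.8]), 69.7, array([ 3.6, 19.4, 30.6])) [(array([183., 279.]), 0.63)]
jar (0.7, 808, array([ 766. , -231.9]), array([57.3, 80.2]), 59.2, array([15.4, 87.2, 92.1])) [(array([418., 172.]), 0.81)]
figure (0.65, 958, array([771.5, 197.5]), array([98.1, 66. ]), 34.3, array([ 12. ,  93.2, 138.7])) [(array([238., 170.]), 0.73)]
spatula (0.78, 1187, array([760.5,  12.2]), array([ 65.4, 131.6]), 85.8, array([-0.7,  3.1, 19. ])) [(array([316., 169.]), 0.87)]
tongs_marker None 
marker_top 0.5 [186.8, 252.1] [0.55849963 0.29915188 0.03      ]
fixed_pin 0.88 [179.9, 237.9] [0.59050538 0.31620586 0.03      ]
moving_pin 0.65 [203.0, 248.9] [0.56616315 0.26314958 0.03      ]
moving_pin 0.28 [180.5, 239.7] [0.58642685 0.31465426 0.03      ]
```

View pics/top0.png

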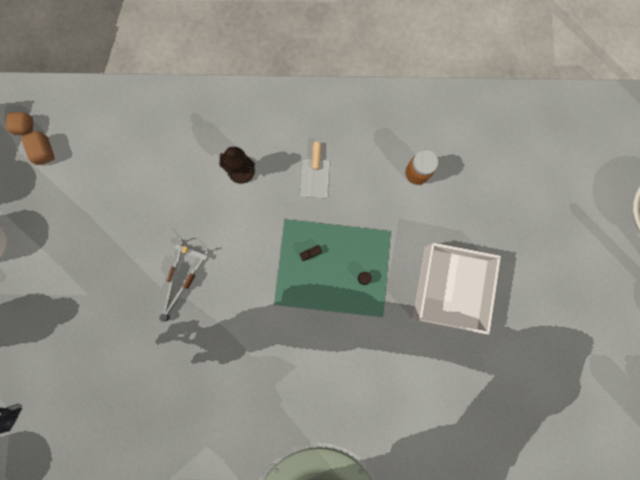

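View pics/scene0.png

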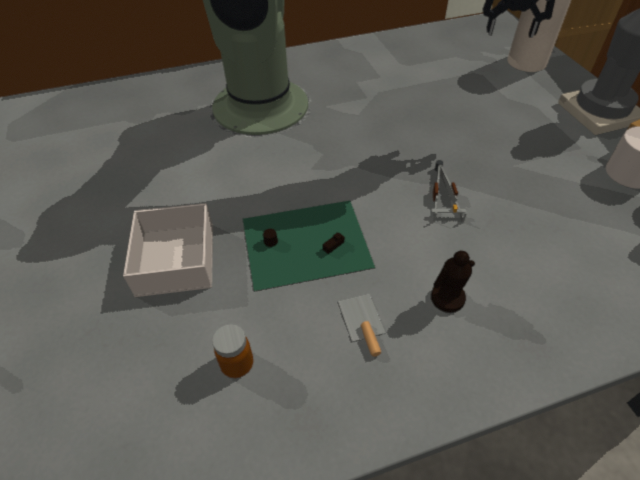

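```bash
cat >> h.py <<'E'
def plan(x,y,z,a=None,n=None,vmax=.05):
    """rows (tool axes, equal world steps) to TCP x,y,z with closing line at world angle a deg"""
    st=observe(); R=Ro.from_euler('xyz',st['tool_rot']); p=np.array(st['position'])
    ty=R.as_matrix()[:,1]; a0=np.degrees(np.arctan2(ty[1],ty[0]))
    da=0 if a is None else (a-a0+90)%180-90
    d=np.array([x,y,z])-p; n=n or int(np.ceil(max(np.linalg.norm(d)/vmax,abs(da)/8.5,1)))
    print('a0 %.1f da %.1f d %s n %d q7 %.2f clock %.2f'%(a0,da,np.round(d*1000),n,st['qpos'][6],st['clock']))
    for i in range(n):
        A=Ro.from_euler('z',da*i/n,degrees=True)*R
        s=A.inv().apply(d/n); print('[c,%.3f,%.3f,%.3f,0,0,%.1f],'%(*s,-da/n),end='' if (i+1)%10 else '\n')
    print()
E
python3 - <<'E'
from h import *
f=grab_frame('top')
print(world(f,365,277,z=.025),world(f,311,253,z=.02),world(f,[172,188],[273,281],z=.03),world(f,165,318,z=.02),world(f,205,257,z=.03),world(f,182,246,z=.03))
plan(.56,.03,.2,27,)
E
```

```text
[ 0.50765518 -0.10108651  0.025     ] [0.56094527 0.02061582 0.02      ] [[0.51119924 0.32989981 0.03      ]
 [0.49380503 0.29341268 0.03      ]] [0.41163378 0.34330659 0.02      ] [0.54793302 0.25788765 0.03      ] [0.57216841 0.31058302 0.03      ]
a0 63.2 da -36.2 d [ 278. -528.  -31.] n 12 q7 -0.11 clock 1.15
[c,-0.041,-0.029,0.003,0,0,3.0],[c,-0.042,-0.027,0.003,0,0,3.0],[c,-0.043,-0.024,0.003,0,0,3.0],[c,-0.045,-0.022,0.003,0,0,3.0],[c,-0.046,-0.020,0.003,0,0,3.0],[c,-0.047,-0.017,0.003,0,0,3.0],[c,-0.047,-0.015,0.003,0,0,3.0],[c,-0.048,-0.012,0.003,0,0,3.0],[c,-0.049,-0.010,0.003,0,0,3.0],[c,-0.049,-0.007,0.003,0,0,3.0],
[c,-0.050,-0.005,0.003,0,0,3.0],[c,-0.050,-0.002,0.003,0,0,3.0],
```

```bash
python3 -m creep '[[[-1,-0.041,-0.029,0.003,0,0,3],[-1,-0.042,-0.027,0.003,0,0,3],[-1,-0.043,-0.024,0.003,0,0,3],[-1,-0.045,-0.022,0.003,0,0,3],[-1,-0.046,-0.020,0.003,0,0,3],[-1,-0.047,-0.017,0.003,0,0,3],[-1,-0.047,-0.015,0.003,0,0,3],[-1,-0.048,-0.012,0.003,0,0,3],[-1,-0.049,-0.010,0.003,0,0,3],[-1,-0.049,-0.007,0.003,0,0,3]]]'
python3 -m creep '[[[-1,-0.05,-0.005,0.003,0,0,3],[-1,-0.05,-0.002,0.003,0,0,3],[-1,0,0,0,0,0,0],[-1,0,0,0,0,0,0]]]'
python3 - <<'E'
from h import *
st=observe(); f=grab_frame('wrist'); save(f,'w1')
print(np.round(st['position'],3),np.round(st['tool_rot'],3),st['clock'])
for n in ['bar_stub','round_stub']: print(n,rect(f,n,st,zlo=.012,zhi=.05))
for n in ['bar_stub_mid','round_stub_mid']:
    for x in tip_of(f,n)[:1]: print(n,x['confidence'],x['position'],world(f,*x['position'],st,z=.015))
plan(.566,.022,.2,27)
E
```

```text
clock: 2.15
position: [0.5151, 0.1167, 0.2015]
tool_rot: [3.141, 0.0, 2.148]
force: [0.7, 0.8, -0.1]
grip_width: 0.0852
finger_force: 0.0
clock: 2.55
position: [0.5609, 0.0291, 0.1951]
tool_rot: [-3.141, 0.0, 2.043]
force: [0.2, 0.9, 0.0]
grip_width: 0.0855
finger_force: 0.0
[0.561 0.029 0.195] [-3.141  0.     2.043] 2.55
bar_stub (0.68, 1428, array([562.9,  22.2]), array([20. , 50.1]), 25.1, array([20.9, 23.6, 30. ]))
round_stub (0.91, 671, array([508.8, -94.1]), array([18.4, 28.9]), 70.5, array([13.5, 27.4, 32.4]))
bar_stub_mid 0.76 [320.3, 213.3] [0.55949451 0.02285862 0.015     ]
round_stub_mid 0.79 [205.4, 309.3] [ 0.50717998 -0.10432898  0.015     ]
a0 27.3 da -0.3 d [ 5. -9.  4.] n 1 q7 0.44 clock 2.80
[c,-0.011,0.001,-0.004,0,0,0.3],
```

View pics/w1.png

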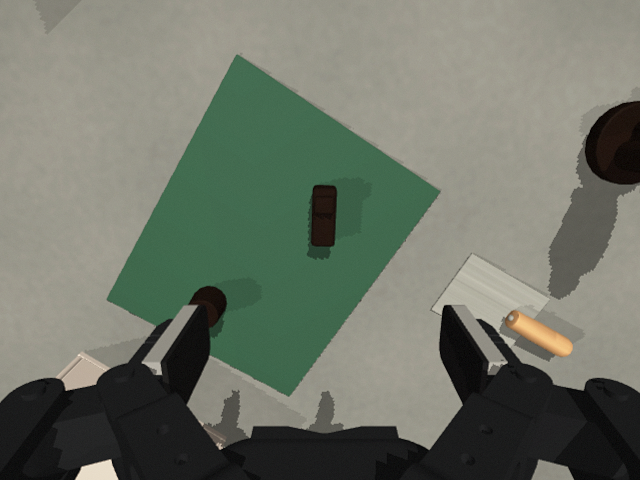

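```bash
python3 - <<'E'
from h import *
plan(.5625,.0222,.006,25.3)
E
```

```text
a0 27.3 da -2.0 d [   2.   -9. -190.] n 4 q7 0.44 clock 2.80
[c,-0.002,-0.001,0.047,0,0,0.5],[c,-0.002,-0.001,0.047,0,0,0.5],[c,-0.002,-0.001,0.047,0,0,0.5],[c,-0.002,-0.001,0.047,0,0,0.5],
```

```bash
python3 -m creep '[[[-0.3,-0.002,-0.001,0.047,0,0,0.5],[-0.3,-0.002,-0.001,0.047,0,0,0.5],[-0.3,-0.002,-0.001,0.047,0,0,0.5],[-0.3,-0.002,-0.001,0.025,0,0,0.5],[-0.3,0,0,0.015,0,0,0],[-0.3,0,0,0.008,0,0,0],[1,0,0,0,0,0,0],[1,0,0,0,0,0,0],[1,0,0,0,0,0,0],[1,0,0,0,0,0,0]]]' 30
python3 - <<'E'
from h import *
print(observe()['position'],observe()['grip_width'])
E
```

```text
clock: 3.8
position: [0.5616, 0.0215, 0.0078]
tool_rot: [3.14, 0.001, 2.011]
force: [-2.3, 0.1, 9.6]
grip_width: 0.0195
finger_force: 30.8
[0.56157233 0.02149593 0.00776911] 0.019488654695238975
```

```bash
python3 -m creep '[[[1,0,0,-0.03,0,0,0],[1,0,0,-0.045,0,0,0],[1,0,0,-0.045,0,0,0]]]'
python3 - <<'E'
from h import *
f=grab_frame('top')
P=world(f,[430,499,490,420],[243,253,333,320],z=.07); print(P,P.mean(0))
t=tip_of(f,'bin')[0]['position']; print(world(f,*t,z=0))
c=(P.mean(0)[:2]); plan(c[0]+.02,c[1],.13)
E
```

```text
clock: 4.1
position: [0.5605, 0.0212, 0.1284]
tool_rot: [3.141, 0.0, 2.01]
force: [0.6, -0.3, -0.1]
grip_width: 0.0191
finger_force: 29.6
[[ 0.57992731 -0.2372302   0.07      ]
 [ 0.55987868 -0.38598893  0.07      ]
 [ 0.3893549  -0.36012075  0.07      ]
 [ 0.41481301 -0.21259844  0.07      ]] [ 0.48599347 -0.29898458  0.07      ]
[ 0.47819311 -0.29370002  0.        ]
a0 25.2 da 0.0 d [ -58. -320.   -3.] n 7 q7 0.45 clock 4.20
[c,-0.038,-0.027,0.000,0,0,0.0],[c,-0.038,-0.027,0.000,0,0,0.0],[c,-0.038,-0.027,0.000,0,0,0.0],[c,-0.038,-0.027,0.000,0,0,0.0],[c,-0.038,-0.027,0.000,0,0,0.0],[c,-0.038,-0.027,0.000,0,0,0.0],[c,-0.038,-0.027,0.000,0,0,0.0],
```

```bash
python3 -m creep '[[[1,-0.038,-0.027,0,0,0,0],[1,-0.038,-0.027,0,0,0,0],[1,-0.038,-0.027,0,0,0,0],[1,-0.038,-0.027,0,0,0,0],[1,-0.038,-0.027,0,0,0,0],[1,-0.038,-0.027,0,0,0,0],[1,-0.038,-0.027,0,0,0,0],[1,0,0,0,0,0,0],[1,0,0,0.04,0,0,0],[1,0,0,0.035,0,0,0]]]'
python3 -m creep '[[[1,0,0,0,0,0,0],[0.1,0,0,0,0,0,0],[0.1,0,0,0,0,0,0],[0.1,0,0,0,0,0,0],[0.1,0,0,-0.045,0,0,0],[0.1,0,0,-0.045,0,0,0]]]'
python3 - <<'E'
from h import *
plan(.507,-.101,.14,25)
E
```

```text
clock: 5.2
position: [0.5034, -0.3004, 0.0514]
tool_rot: [3.14, 0.002, 2.01]
force: [0.9, -0.4, -1.5]
grip_width: 0.0193
finger_force: 29.6
clock: 5.8
position: [0.5026, -0.2997, 0.143]
tool_rot: [-3.141, -0.001, 2.01]
force: [0.2, -0.2, 1.6]
grip_width: 0.0385
finger_force: 0.0
a0 25.2 da -0.2 d [  4. 199.  -3.] n 4 q7 1.02 clock 5.80
[c,0.044,0.022,0.001,0,0,0.0],[c,0.045,0.022,0.001,0,0,0.0],[c,0.045,0.022,0.001,0,0,0.0],[c,0.045,0.022,0.001,0,0,0.0],
```

```bash
python3 -m creep '[[[-0.9,0.044,0.022,0.001,0,0,0],[-0.9,0.045,0.022,0.001,0,0,0],[-0.9,0.045,0.022,0.001,0,0,0],[-0.9,0.045,0.022,-0.02,0,0,0],[-0.9,0,0,0,0,0,0],[-0.9,0,0,0,0,0,0]]]'
python3 - <<'E'
from h import *
st=observe(); f=grab_frame('wrist'); save(f,'w2')
print(np.round(st['position'],3),st['grip_width'])
print(rect(f,'round_stub',st,zlo=.024,zhi=.05))
t=tip_of(f,'round_stub_mid'); print([(x['confidence'],x['position'],world(f,*x['position'],st,z=.017)) for x in t[:1]])
print([(x['confidence'],np.round(x['extent'])) for x in find_in(f,'bar_stub')[:2]])
f=grab_frame('top')
print([(x['confidence'],np.round(x['extent'])) for x in find_in(f,'bar_stub')[:2]])
E
```

```text
clock: 6.4
position: [0.507, -0.1033, 0.1583]
tool_rot: [3.139, 0.001, 2.013]
force: [-0.4, -1.2, 0.5]
grip_width: 0.0813
finger_force: 0.0
[ 0.507 -0.103  0.158] 0.08129800079331638
(0.67, 1315, array([ 506.7, -100.1]), array([28.7, 28.4]), 31.8, array([28.3, 31.4, 32.6]))
[(0.96, [325.5, 217.0], array([ 0.50685835, -0.10161031,  0.017     ]))]
[(0.88, array([221., 415.,  30.,  65.]))]
[]
```

View pics/w2.png

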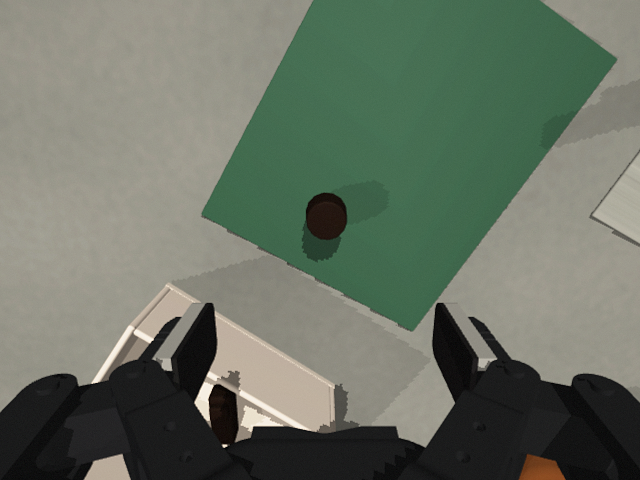

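```bash
python3 -m creep '[[[-0.5,0.002,0.001,0.048,0,0,0],[-0.5,0,0,0.048,0,0,0],[-0.5,0,0,0.03,0,0,0],[-0.5,0,0,0.016,0,0,0],[-0.5,0,0,0.008,0,0,0],[1,0,0,0,0,0,0],[1,0,0,0,0,0,0],[1,0,0,0,0,0,0],[1,0,0,0,0,0,0],[1,0,0,-0.03,0,0,0]]]' 40
python3 -m creep '[[[1,0,0,-0.045,0,0,0],[1,0,0,-0.045,0,0,0]]]'
python3 - <<'E'
from h import *
plan(.475,-.298,.13)
E
```

```text
clock: 7.7
position: [0.5052, -0.1019, 0.0358]
tool_rot: [-3.139, -0.002, 2.011]
force: [-0.1, -0.0, 0.6]
grip_width: 0.0288
finger_force: 39.9
clock: 7.9
position: [0.5061, -0.1021, 0.1289]
tool_rot: [-3.142, -0.0, 2.01]
force: [0.7, -0.4, 0.3]
grip_width: 0.0288
finger_force: 39.9
a0 25.2 da 0.0 d [ -31. -196.    1.] n 4 q7 0.68 clock 7.90
[c,-0.041,-0.028,-0.000,0,0,0.0],[c,-0.041,-0.028,-0.000,0,0,0.0],[c,-0.041,-0.028,-0.000,0,0,0.0],[c,-0.041,-0.028,-0.000,0,0,0.0],
```

```bash
sed -i 's/def plan(x,y,z,a=None,n=None,vmax=.05):/def plan(x,y,z,a=None,n=None,vmax=.05,da=None):/; s/    da=0 if a is None/    if da is None: da=0 if a is None/' h.py
python3 -m creep '[[[1,-0.041,-0.028,0,0,0,0],[1,-0.041,-0.028,0,0,0,0],[1,-0.041,-0.028,0,0,0,0],[1,-0.041,-0.03,0,0,0,0],[1,0,0,0.035,0,0,0],[1,0,0,0.035,0,0,0],[1,0,0,0,0,0,0],[0,0,0,0,0,0,0],[0,0,0,0,0,0,0],[0,0,0,0,0,0,0]]]'
python3 -m creep '[[[0,0,0,-0.045,0,0,0],[0,0,0,-0.045,0,0,0],[0,0,0,-0.045,0,0,0]]]'
python3 - <<'E'
from h import *
f=grab_frame('top')
for n in ['round_stub','bar_stub']: print(n,[(round(x['confidence'],2),np.round(x['extent'])) for x in find_in(f,n)[:2]])
plan(.5,.312,.2,da=-123)
E
```

```text
clock: 8.9
position: [0.4742, -0.2984, 0.0587]
tool_rot: [3.14, 0.002, 2.011]
force: [0.1, 0.2, -0.3]
grip_width: 0.0426
finger_force: 0.0
clock: 9.2
position: [0.4731, -0.2981, 0.1947]
tool_rot: [3.141, 0.001, 2.011]
force: [0.1, 0.1, 0.3]
grip_width: 0.0428
finger_force: 0.0
round_stub [(0.48, array([463., 302.,  13.,  14.]))]
bar_stub [(0.64, array([453., 282.,  26.,  21.])), (0.46, array([456., 287.,  90.,  90.]))]
a0 25.2 da -123.0 d [ 25. 611.   4.] n 15 q7 1.03 clock 9.35
[c,0.036,0.019,-0.000,0,0,8.2],[c,0.038,0.014,-0.000,0,0,8.2],[c,0.040,0.008,-0.000,0,0,8.2],[c,0.041,0.002,-0.000,0,0,8.2],[c,0.041,-0.004,-0.000,0,0,8.2],[c,0.040,-0.009,-0.001,0,0,8.2],[c,0.038,-0.015,-0.001,0,0,8.2],[c,0.035,-0.020,-0.001,0,0,8.2],[c,0.032,-0.025,-0.001,0,0,8.2],[c,0.028,-0.029,-0.001,0,0,8.2],
[c,0.024,-0.033,-0.001,0,0,8.2],[c,0.019,-0.036,-0.001,0,0,8.2],[c,0.013,-0.038,-0.001,0,0,8.2],[c,0.008,-0.040,-0.000,0,0,8.2],[c,0.002,-0.041,-0.000,0,0,8.2],
```

```bash
python3 -m creep '[[[-0.9,0.036,0.019,0,0,0,8.2],[-0.9,0.038,0.014,0,0,0,8.2],[-0.9,0.04,0.008,0,0,0,8.2],[-0.9,0.041,0.002,0,0,0,8.2],[-0.9,0.041,-0.004,0,0,0,8.2],[-0.9,0.04,-0.009,0,0,0,8.2],[-0.9,0.038,-0.015,0,0,0,8.2],[-0.9,0.035,-0.02,0,0,0,8.2],[-0.9,0.032,-0.025,0,0,0,8.2],[-0.9,0.028,-0.029,0,0,0,8.2]]]'
python3 - <<'E'
from h import *
st=observe();a0=np.degrees(st['tool_rot'][2])-90; print(st['qpos'],a0)
plan(.5,.312,.2,da=-98-a0)
E
```

```text
clock: 10.35
position: [0.4908, 0.1104, 0.1919]
tool_rot: [-3.141, -0.0, 0.574]
force: [0.9, 0.1, -0.4]
grip_width: 0.0817
finger_force: 0.0
[-0.76233185  0.43596576  0.56218685  1.97818734 -0.31525089  0.81319029
 -1.01944677] -57.0927811037607
a0 -57.1 da -40.9 d [  9. 202.   8.] n 5 q7 -1.02 clock 10.35
[c,0.023,-0.033,-0.002,0,0,8.2],[c,0.019,-0.036,-0.002,0,0,8.2],[c,0.013,-0.038,-0.002,0,0,8.2],[c,0.008,-0.040,-0.002,0,0,8.2],[c,0.002,-0.040,-0.002,0,0,8.2],
```

```bash
python3 -m creep '[[[-0.9,0.023,-0.033,-0.002,0,0,8.2],[-0.9,0.019,-0.036,-0.002,0,0,8.2],[-0.9,0.013,-0.038,-0.002,0,0,8.2],[-0.9,0.008,-0.04,-0.002,0,0,8.2],[-0.9,0.002,-0.04,-0.002,0,0,8.2],[-0.9,0,0,0,0,0,0],[-0.9,0,0,0,0,0,0]]]'
cat > tg.py <<'E'
from h import *
st=observe(); f=grab_frame('wrist'); save(f,'w3'); print(np.round(st['position'],3),np.round(st['tool_rot'],3),np.round(st['qpos'],2))
for n in ['marker_top','fixed_pin','moving_pin','tongs']:
    for x in tip_of(f,n)[:2]: print(n,round(x['confidence'],2),np.round(x['position'],1),np.round(world(f,*x['position'],st,z=0 if n=='tongs' else .03)*1000,1))
E
python3 tg.py
```

```text
clock: 11.05
position: [0.4989, 0.3107, 0.2014]
tool_rot: [3.14, 0.0, -0.133]
force: [0.1, -0.3, 0.7]
grip_width: 0.0811
finger_force: 0.0
[0.499 0.311 0.201] [ 3.14   0.    -0.133] [-1.15  0.61  0.73  1.76 -0.48  0.96 -1.92]
marker_top 0.51 [319.4 126.4] [565.  304.4  30. ]
fixed_pin 0.81 [293.7  94.4] [590.5 320.4  30. ]
moving_pin 0.79 [375.9 116.6] [566.4 260.8  30. ]
```

View pics/w3.png

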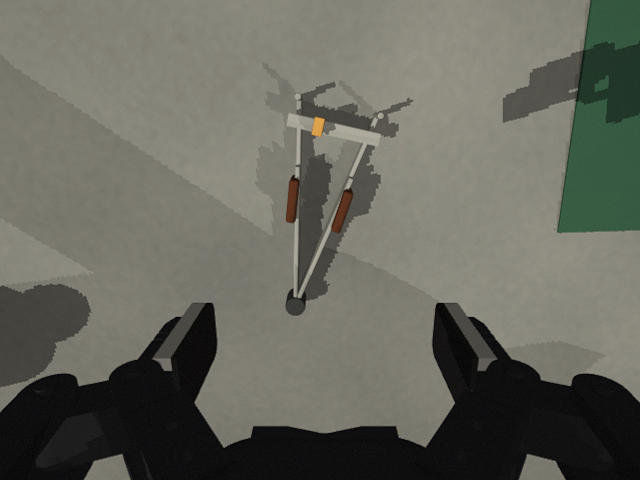

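```bash
python3 - <<'E'
from h import *
st=observe(); f=grab_frame('wrist'); T=f['T_tool_cam']; print(np.round(T,3),f['fx'],f['cx'],f['cy'])
g=f['range_z']
pts={'fp':(297,97,.03),'mp':(379.5,116,.03),'mk':(318.5,126,.03),'g1':(293,199,.03),'g2':(342.5,210,.03),'hinge':(296,300,.022)}
W={k:world(f,u,v,st,z=z) for k,(u,v,z) in pts.items()}
for k,w in W.items(): print(k,np.round(w*1000,1), np.round(world(f,pts[k][0],pts[k][1],st,d=g[int(pts[k][1]),int(pts[k][0])])*1000,1))
print('pins',np.linalg.norm(W['fp']-W['mp']))
m=(W['fp']+W['mp'])/2-W['hinge']; yaw=np.degrees(np.arctan2(m[1],m[0])); 
d=W['fp']-W['mp']; print('yaw',yaw,np.degrees(np.arctan2(d[1],d[0]))-90, 'L',np.hypot(*m[:2]))
y=np.radians(np.degrees(np.arctan2(d[1],d[0]))-90); ey=np.array([-np.sin(y),np.cos(y)])
print('marker val', (W['fp']-W['mk'])[:2]@ey, 'grip mid',(W['g1']+W['g2'])/2, 'from hinge', W['hinge'][:2]+95*.001*np.array([np.cos(y),np.sin(y)]))
c=T[:3,:3].T@(np.array([.085,.0,-.019+.0])-T[:3,3]); print('tip px when held',f['fx']*c[0]/c[2]+f['cx'],f['fy']*c[1]/c[2]+f['cy'],c)
E
```

```text
[[-0.    -0.957 -0.291  0.074]
 [ 1.    -0.     0.     0.001]
 [-0.    -0.291  0.957 -0.143]
 [ 0.     0.     0.     1.   ]] 395.05406604830546 324.22574198973604 236.174549185905
fp [589.3 316.7  30. ] [589.3 316.7  29.9]
mp [567.2 256.5  30. ] [567.2 256.4  29.9]
mk [566.2 303.6  30. ] [566.3 303.6  32.1]
g1 [512.6 332.1  30. ] [512.6 332.1  30. ]
g2 [498.  293.5  30. ] [498.1 293.5  30. ]
hinge [419.5 345.   22. ] [420.7 344.6  24.5]
pins 0.06418057738953674
yaw -20.20638831526603 -20.153207339155102 L 0.16908024238477937
marker val 0.020226081258756058 grip mid [0.50531633 0.31279746 0.03      ] from hinge [0.50872855 0.31225334]
tip px when held 321.018350802345 76.6310012879234 [-0.00093778 -0.04664749  0.11550627]
```

```bash
python3 - <<'E'
from h import *
plan(.507,.3125,.004,da=-12.55,n=5)
E
```

```text
a0 -97.8 da -12.6 d [   7.    3. -198.] n 5 q7 -1.92 clock 11.35
[c,0.001,-0.001,0.040,0,0,2.5],[c,0.001,-0.001,0.040,0,0,2.5],[c,0.001,-0.001,0.040,0,0,2.5],[c,0.001,-0.001,0.040,0,0,2.5],[c,0.001,-0.001,0.040,0,0,2.5],
```

```bash
python3 -m creep '[[[-0.9,0.001,-0.001,0.048,0,0,2.5],[-0.9,0.001,-0.001,0.048,0,0,2.5],[-0.9,0.001,-0.001,0.048,0,0,2.5],[-0.9,0.001,-0.001,0.03,0,0,2.5],[-0.9,0.001,-0.001,0.016,0,0,2.5],[-0.9,0,0,0.007,0,0,0],[-0.5,0,0,0,0,0,0],[-0.2,0,0,0,0,0,0],[0,0,0,0,0,0,0],[0.05,0,0,0,0,0,0]]]' 30
python3 -m creep '[[[0.1,0,0,0,0,0,0],[0.1,0,0,0,0,0,0]]]'
```

```text
clock: 12.35
position: [0.507, 0.315, 0.0073]
tool_rot: [-3.138, -0.002, -0.353]
force: [0.2, 0.2, 11.5]
grip_width: 0.0404
finger_force: 11.5
clock: 12.55
position: [0.5071, 0.315, 0.0074]
tool_rot: [-3.138, -0.002, -0.353]
force: [-0.1, -0.4, 14.3]
grip_width: 0.039
finger_force: 12.9
```

```bash
python3 -m creep '[[[0.1,0,0,-0.006,0,0,0],[0.1,0,0,-0.02,0,0,0],[0.1,0,0,-0.035,0,0,0],[0.1,0,0,-0.035,0,0,0],[0.1,0,0,0,0,0,0],[0.1,0,0,0,0,0,0]]]'
python3 - <<'E'
from h import *
st=observe(); f=grab_frame('wrist'); save(f,'w4'); print(st['grip_width'],st['finger_force'])
for n in ['marker_top','fixed_pin','moving_pin']:
    for x in tip_of(f,n)[:1]: print(n,round(x['confidence'],2),np.round(x['position'],1))
f=grab_frame('top'); print(rect(f,'mat',zlo=-.01,zhi=.012))
t=tip_of(f,'mat')[0]['position']; print(world(f,*t,z=0), world(f,[284,391,384,275],[219,231,316,304],z=.003).mean(0))
plan(.533,-.031,.096)
E
```

```text
clock: 13.15
position: [0.5055, 0.3147, 0.1021]
tool_rot: [-3.14, -0.0, -0.353]
force: [0.6, 0.0, -2.2]
grip_width: 0.0384
finger_force: 7.5
0.03840434021991075 7.461746534972917
marker_top 0.89 [314.2 175.1]
fixed_pin 0.71 [247.3 110. ]
moving_pin 0.71 [398.3 108.2]
(0.93, 9394, array([532.7, -30.6]), array([250.7, 200.5]), 84.4, array([-0.5,  2.7,  6. ]))
[ 0.53633225 -0.03044324  0.        ] [ 0.53127095 -0.0312119   0.003     ]
a0 -110.3 da 0.0 d [  28. -345.   -4.] n 7 q7 -2.01 clock 13.50
[c,0.021,0.045,0.001,0,0,0.0],[c,0.021,0.045,0.001,0,0,0.0],[c,0.021,0.045,0.001,0,0,0.0],[c,0.021,0.045,0.001,0,0,0.0],[c,0.021,0.045,0.001,0,0,0.0],[c,0.021,0.045,0.001,0,0,0.0],[c,0.021,0.045,0.001,0,0,0.0],
```

View pics/w4.png

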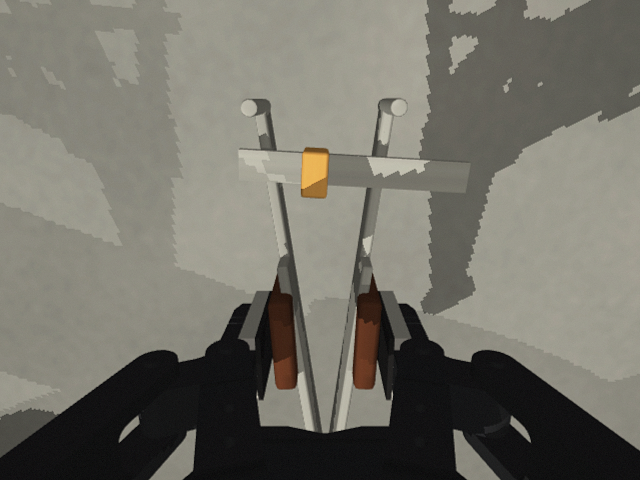

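```bash
python3 -m creep '[[[0.1,0.008,0.017,0,0,0,0],[0.1,0.015,0.032,0,0,0,0],[0.1,0.021,0.045,0.001,0,0,0],[0.1,0.021,0.045,0.001,0,0,0],[0.1,0.021,0.045,0.001,0,0,0],[0.1,0.021,0.045,0.001,0,0,0],[0.1,0.019,0.042,0,0,0,0],[0.1,0.013,0.028,0,0,0,0],[0.1,0.008,0.016,0,0,0,0],[0.1,0,0,0,0,0,0]]]'
python3 -m creep '[[[0.2,0,0,0,0,0,0],[0.3,0,0,0,0,0,0],[0.35,0,0,0,0,0,0],[0.36,0,0,0,0,0,0],[0.36,0,0,0,0,0,0],[0.36,0,0,0,0,0,0]]]'
cat > gap.py <<'E'
from h import *
import sys
st=observe(); f=grab_frame('wrist'); save(f,sys.argv[1]); print(np.round(st['position'],4),np.round(st['tool_rot'],3),st['grip_width'],st['finger_force'])
im=cv2.cvtColor(f['image'],cv2.COLOR_RGB2HSV)
cv2.imwrite('pics/'+sys.argv[1]+'c.png',cv2.resize(f['image'][60:230,180:480,::-1],None,fx=2.6,fy=2.6,interpolation=cv2.INTER_CUBIC))
for n in ['marker_top','fixed_pin','moving_pin']:
    for x in tip_of(f,n)[:1]:
        u,v=x['position']; d=f['range_z'][int(round(v)),int(round(u))]
        print(n,round(x['confidence'],2),np.round(x['position'],1),np.round(world(f,u,v,st,d=d)*1000,1))
E
python3 gap.py w5
```

```text
clock: 14.5
position: [0.5342, -0.0355, 0.097]
tool_rot: [3.141, -0.001, -0.358]
force: [-0.2, 0.2, -1.7]
grip_width: 0.0385
finger_force: 7.4
clock: 15.1
position: [0.5342, -0.0321, 0.0969]
tool_rot: [3.142, 0.0, -0.354]
force: [0.4, -1.1, -1.1]
grip_width: 0.0274
finger_force: 12.2
[ 0.5342 -0.0321  0.0969] [ 3.142  0.    -0.354] 0.027386896811037263 12.19681978225708
marker_top 0.85 [337.5 177.4] [585.4 -56.4 120.1]
fixed_pin 0.68 [279.1 107.5] [610.2 -47.4 121. ]
moving_pin 0.78 [364.2 108.6] [601.5 -70.1 121.9]
```

View pics/w5c.png

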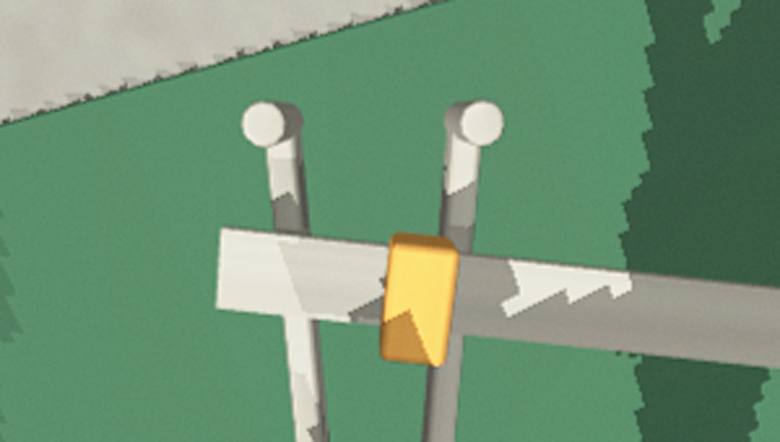

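```bash
cat > calc.py <<'E'
from h import *
# pixel points in the x2.6 crop
def calc(fp,mp,mk,edges,zt=.1205):
    st=observe(); f=grab_frame('wrist')
    W=lambda p,z: world(f,180+p[0]/2.6,60+p[1]/2.6,st,z=z)[:2]*1000
    F,M,K=W(fp,zt),W(mp,zt),W(mk,zt)
    yaws=[]
    for a,b,z in edges:
        d=W(a,z)-W(b,z); yaws.append(np.degrees(np.arctan2(d[1],d[0]))-90)
    print('strip yaw',np.round(yaws,1),'tool yaw',np.degrees(st['tool_rot'][2]),'pins',np.linalg.norm(F-M), 'width',st['grip_width'])
    for y in [np.mean(yaws)]+[np.degrees(st['tool_rot'][2])-np.degrees((64-np.linalg.norm(F-M))/176/2)]:
        ex=np.array([np.cos(np.radians(y)),np.sin(np.radians(y))]); ey=np.array([-ex[1],ex[0]])
        print('yaw %.1f'%y,'marker val',(F-K)@ey,'pin val',(F-M)@ey,'err',(K-M)@ey,'x ahead',(F-K)@ex,(M-K)@ex)
E
python3 - <<'E'
from calc import *
calc((264,123),(481,123),(419,305),[((222,230),(385,245),.1095),((218,308),(700,359),.1095)])
E
```

```text
strip yaw [-25.5 -26.4] tool yaw -20.280171795051547 pins 24.010059392483885 width 0.027315088925723086
yaw -25.9 marker val 19.289562970159594 pin val 23.894537812978463 err 4.604974842818869 x ahead 18.333322711081706 20.685771378905535
yaw -26.8 marker val 19.568918920252166 pin val 23.85558053564627 err 4.2866616153941015 x ahead 18.034837773071686 20.75407099916662
```

```bash
python3 -m creep '[[[0.39,0,0,0,0,0,0],[0.41,0,0,0,0,0,0],[0.415,0,0,0,0,0,0],[0.415,0,0,0,0,0,0],[0.415,0,0,0,0,0,0],[0.415,0,0,0,0,0,0]]]'; python3 gap.py w6
```

```text
clock: 15.95
position: [0.5342, -0.0324, 0.097]
tool_rot: [3.142, 0.0, -0.354]
force: [-0.2, -0.1, -1.8]
grip_width: 0.025
finger_force: 13.1
[ 0.5342 -0.0324  0.097 ] [ 3.142  0.    -0.354] 0.025023339858863156 13.104186058044434
marker_top 0.88 [344.5 179.5] [584.1 -58.4 120.5]
fixed_pin 0.89 [287.3 107.1] [609.4 -50.  121.4]
moving_pin 0.9 [354.6 108.4] [602.4 -67.9 121.2]
```

View pics/w6c.png

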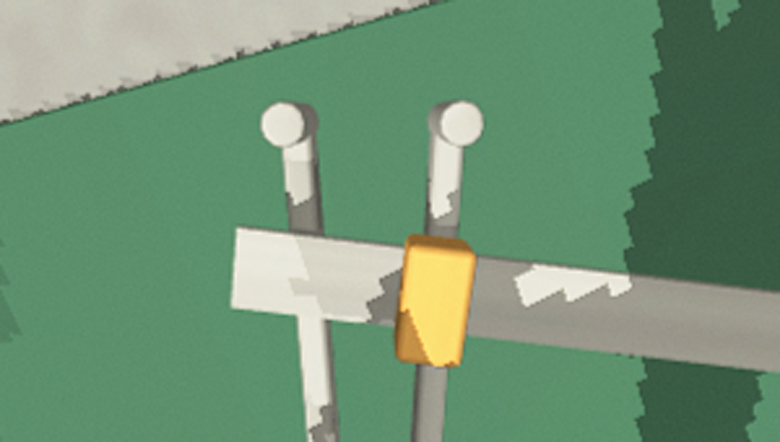

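```bash
python3 - <<'E'
from calc import *
calc((283,124),(461,123),(436,306),[((237,229),(400,247),.1095),((233,307),(760,371),.1095)])
st=observe(); f=grab_frame('wrist'); h=cv2.cvtColor(f['image'],cv2.COLOR_RGB2HSV)
m=(h[...,0]>8)&(h[...,0]<28)&(h[...,1]>120)&(h[...,2]>90); m[:140]=0;m[210:]=0;m[:,:300]=0;m[:,400:]=0
v,u=np.nonzero(m); P=world(f,u,v,st,d=f['range_z'][v,u]); print(len(P),np.percentile(P[:,2],[5,50,95]))
k=P[:,2]>.1165; P2=P[k]; r=cv2.minAreaRect((P2[:,:2]*1000).astype(np.float32)); print(r)
u2,v2=u[k],v[k]; Q=world(f,u2,v2,st,z=.1205)[:,:2]*1000; r=cv2.minAreaRect(Q.astype(np.float32)); print(r,Q.mean(0))
c=np.array(r[0])
W=lambda p: world(f,180+p[0]/2.6,60+p[1]/2.6,st,z=.1205)[:2]*1000
F,M=W((283,124)),W((461,123)); print(F,M)
for y in (-26.3,-27,-27.7):
    ey=np.array([-np.sin(np.radians(y)),np.cos(np.radians(y))]); print(y,(c-M)@ey,(F-c)@ey,(F-M)@ey)
for n in ('fixed_pin','moving_pin'): # pin tops from range
    e=[(F if n[0]=='f' else M)]; 
    R=f['range_z'][95:122,270:375]; vv,uu=np.nonzero(R>0); A=world(f,uu+270,vv+95,st,d=R[vv,uu]); A=A[A[:,2]>.1165]; A=A[np.hypot(*(A[:,:2]*1000-e[0]).T)<5]; print(n,len(A),A.mean(0)*1000)
E
```

```text
strip yaw [-26.5 -27.2] tool yaw -20.27844327493058 pins 19.698545699826152 width 0.025239489346971553
yaw -26.9 marker val 19.4763360827614 pin val 19.556445997224184 err 0.08010991446278659 x ahead 18.033804689076945 20.395609644147015
yaw -27.5 marker val 19.671779659810916 pin val 19.529535895316382 err -0.14224376449453402 x ahead 17.820405825578064 20.395270948587086
1302 [0.11490099 0.12056922 0.1216727 ]
((589.81005859375, -60.572723388671875), (10.007177352905273, 25.636676788330078), 75.59803771972656)
((584.639892578125, -59.25648498535156), (7.958323001861572, 14.160014152526855), 62.975669860839844) [584.70924072 -59.28779286]
[609.17093238 -50.20008828] [602.44241986 -68.71101213]
-26.3 0.5880683257928769 18.987933773196257 19.576002098989136
-27 0.3418671090659462 19.20616757043998 19.54803467950593
-27.7 0.09561486502215111 19.421534642069318 19.517149507091467
fixed_pin 253 [609.17019009 -50.28661548 120.5970134 ]
moving_pin 249 [602.51041781 -68.61351172 120.67484203]
```

```bash
python3 -m creep '[[[0.418,0,0,0,0,0,0],[0.418,0,0,0,0,0,0],[0.418,0,0,0,0,0,0],[0.418,0,0,0,0,0,0],[0.418,0,0,0,0,0,0],[0.418,0,0,0,0,0,0],[0.418,0,0,0,0,0,0],[0.418,0,0,0,0,0,0]]]'
python3 - <<'E'
from h import *
st=observe(); f=grab_frame('wrist'); h=cv2.cvtColor(f['image'],cv2.COLOR_RGB2HSV)
m=(h[...,0]>8)&(h[...,0]<28)&(h[...,1]>120)&(h[...,2]>90); m[:140]=0;m[210:]=0;m[:,:300]=0;m[:,400:]=0
z=world(f,*np.meshgrid(np.arange(640.),np.arange(480.)),st,d=f['range_z'])
v,u=np.nonzero(m&(z[...,2]>.1165)); r=cv2.minAreaRect((world(f,u,v,st,z=.1205)[:,:2]*1000).astype(np.float32)); print(r)
t=z[95:122,270:375].reshape(-1,3); t=t[(t[:,2]>.117)&(t[:,2]<.124)]*1000
q=np.radians(-27); ey=np.array([-np.sin(q),np.cos(q)]); s=t[:,:2]@ey; mid=(s.min()+s.max())/2
M=t[s<mid].mean(0);F=t[s>mid].mean(0); print(M,F,(np.array(r[0])-M[:2])@ey,st['grip_width'],st['clock'])
E
```

```text
clock: 17.05
position: [0.5343, -0.0323, 0.0969]
tool_rot: [3.142, -0.0, -0.354]
force: [0.5, 0.1, -1.8]
grip_width: 0.0248
finger_force: 13.2
((584.6115112304688, -59.36054992675781), (7.962071895599365, 14.167572975158691), 62.677040100097656)
[602.53818776 -68.54113088 120.76192155] [609.15529846 -50.37350458 120.71699738] 0.041416690330574824 0.024828840387700963 17.05
```

Pin is aligned to within about 0.1 mm and holding steady; handing in.

```bash
python3 -c "
from workcell import *
print(job_done())"
```

```text
the job is handed in; nothing more can be done
None
```

Both stubs are in the bin. The tongs are held flat with their grips about 10 cm above the mat's middle and the moving pin within about 0.1 mm of the marker by my last measurement, and the job was handed in at about 17 s; no verdict came back.

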